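# Close up a three-pack of preserve jars

## Task

Finish the three-pack in the steel packing tray: stand the two loose square jars upright in the tray, in line with the jar already there, and slide the end stop up until the three jars are snug against the fixed wall with no gaps. Then put the cardboard cap squarely over the three lids so that it sits fully down, let go, and leave the wide round pickle jar, the funnel and the bowl where they are.

Things in the scene. Friction and masses are not known exactly. Their poses are not given: they have to be found in the camera images.
- tray: Low steel packing tray fixed to the bench, 300 long (x) x 100 wide (y), floor 12 mm above the bench. Origin under its middle, on the bench; x along the row, from fixed wall to sliding stop; the wall's face is at x = -130. Side guide lips, 12 tall, keep jars in line: 54 apart at the floor, flaring to 62 at the top. Nothing is higher beside the row: fingers can straddle a jar across it.
- wall (a point): Point on the tray floor (12 mm above the bench) at the foot of the inner face of the fixed end wall, on the tray's centre line; axes as the tray's: x along the row towards the stop, z up. The wall is 54 wide, 48 tall above the floor, 4 thick, with stiffeners behind.
- stop_face (a point): Foot of the stop's flat face, on the centre line at floor level; axes as the tray's. The stop is a steel U bracket: face 46 wide, 48 tall; behind it (+x) two upright cheeks, 46 mm over their outsides, 46 tall, reach 40 mm back. Grip it from above across the cheeks or push it from behind. Between the cheeks, low: a black shoe, to 52 mm behind the face, and a knob (18 tall), not to be turned.
- stop (a joint): Place of the end stop, m: clear length from wall face to stop face is 0.130 + this value. Slides from 0 to 0.105 against about 4 N of friction and stays where left; lower is closer to the wall. Three jars touching take 0.144 of clear length (value 0.014).
- jar_in: Filled square glass jar with a plain paper label and round gold lid, already in the tray, a few mm off the fixed wall. The three square jars are alike: body 48 x 48, 56 tall; lid 44 diameter, from 62 to 78 mm up (78 overall); 0.15 to 0.28 kg. Origin: centre of the underside; z up, x and y square to the flat sides.
- jar_1: Loose square jar standing on the bench, same as jar_in (body 48 x 48, 56 tall; 78 overall with its lid). Origin: centre of the underside; x and y square to its sides.
- jar_2: The other loose square jar standing on the bench, same as jar_1.
- cap: Stiff cardboard cap lying open side down on the bench, 60 g: 156 long (x) x 60 wide (y) x 18 tall; inside 150 x 54, 14 deep. Goes over the three lids like a box lid, length along the row, panel resting on them; its underside is then 64 mm above the tray floor and it overhangs wall and stop, clear of both. Origin: centre of its underside, z up. Grip it across its width from above.
- pickle_jar: Bystander: wide round jar of pickles with white lid, 86 diameter x 85 tall, on the bench. Origin: centre of its underside.
- funnel: Bystander: metal funnel standing mouth down, 100 diameter x 68 tall. Origin: centre of its underside.
- bowl: Bystander: small round ceramic bowl, 90 diameter x 42 tall, empty. Origin: centre of its underside.
Mind the look-alikes: they are no part of the job. Of the things like the cap, leave any that is purple or yellow; of the rest the smaller one is meant.

How it is judged:
By the outcome, as a careful person would: the job done as asked, in the order asked, and still so for the second after the job is handed in, with the robot touching nothing.
It also fails if it takes over 69 s, if anything falls off the work surface, if the arm or the gripper's body presses on something with over 40 N, if the wrist force passes 120 N, or if a joint passes its speed limit or range.

## Robot

A 7-joint arm with a two-finger parallel gripper is mounted at the origin on the work surface. World frame = base frame: x ahead of the robot, y to its left, z up, the work surface at z = 0. Lengths are in m, angles in rad, forces in N, time in s.
With the tool pointing down it reaches from about 0.4 to 0.875 m from the base axis. Payload 19.3 kg.
Tool frame: the origin (TCP) lies midway between the tips of the shut fingers; the grasp point (between the pads) lies 19 mm behind it (bot.pinch_z is the distance from the TCP to the grasp point, in m); z points along the fingers, y is the line along which they close (so a half turn about z gives the same grasp; the last joint's range is limited). The gripper opens to 85 mm and grips with 20 to 120 N. Pads are 22 mm wide; open, the fingers measure 114 mm over their backs; the gripper's body (76 mm by 85 mm) begins 54 mm behind the grasp point. The pads swing forward as they close: fully open they stand 13 mm farther back than shut.
Start: joints at [-1.187, 0.521, -0.036, 1.599, 0.021, 1.021, -0.113], TCP at [0.274, 0.562, 0.231] pointing down, gripper open.
Joint ranges: [-2.91, 2.91], [-0.3, 2.13], [-1.5, 1.42], [0.17, 2.43], [-1.26, 4.41], [0.16, 1.93], [-2.52, 2.52]. Speed limits (rad/s): [1.89, 1.89, 2.39, 2.39, 3.01, 3.01, 3.01].

## Interface

Orientations are given as [roll, pitch, yaw] about the fixed x, y, z axes, in that order (R = Rz(yaw) Ry(pitch) Rx(roll)).
In Python, from workcell import observe, viewer, bot gives the robot as it stands. The module is installed in compiled form; this text tells all that it offers.
- The arm moves only by the tool play_rows, never from a script. Its argument "motion" is a list of rows, each a list of 7 numbers: the shift along the tool's x, y, z in cm, then the turn, a rotation vector about the tool's x, y, z in rad, then the opening, from -1 (shut) to 1 (fully open), so that 0 is half open. A call has exactly 5 rows; each row is the pose to reach, as a shift and turn from the pose commanded when the call began, along the tool's axes at that moment; what a row does not reach only later rows make up. A row lasts 1/10 s, in which the tool goes at most 50 mm and 8.59 degrees, less where a joint would pass 70% of its speed; a pose out of reach is approached as far as the arm can. A call with a gripper value outside its range is refused whole. The fingers move at their own pace and stop on an object; "squeeze" is the grip in N (left out, the last holds). Time passes only in rows, so rows that repeat a pose let the fingers close, or fill a call up. It gives the time, the measured TCP pose, the force, the opening and the grip force at its end, in the units of the state.
- observe(): the state, without advancing time (a new reading comes with each control period).
- viewer.grab_frame(name): name is "scene" or "top" or "wrist"; returns (picture, depth): 400x640x3 uint8, red, green, blue; 400x640 float32, m along the optical axis (not along the pixel's ray), 0 where there is no reading.
- viewer.camera_info(name): a dict with "fx", "fy", "cx", "cy" (pixels), "R" (3x3) and "t" (3): a world point X has camera coordinates R X + t. Camera axes: x right, y down, z forward; pixel columns grow to the right and rows downward; lengths in m; the calibration is good to about 2 mm. The wrist camera is an equidistant fisheye: a pixel r from the principal point sees the ray r / f radians off the axis. A picture is of the moment at which its call begins: read the wrist's pose just before it. camera_info takes no time and is no camera call; for the wrist camera it gives the pose at the moment of the call.
- bot.job_done(): hands the job in; it is judged then, once.
The state is a dict: "clock": time; "qpos": joint angles; "qd": joint speeds; "joint_efforts": joint torques, N m; "position": TCP position; "tool_rot": TCP orientation; "force": force on the tool from outside, world axes, zero at the start; "moment": the same for the moment, N m; "grip_width": finger opening in m; "finger_force": force on a finger pad.
Only numpy, scipy, OpenCV 4.12 (cv2) and the standard library are available. Lean on these libraries where they do the work, as an engineer would, in place of code of your own. Each camera call takes 0.05 s, during which the arm holds its last target. There are 200 camera calls.

## Working session

There is one attempt and no reset: what is moved stays moved. The work goes in short steps, Python scripts to look and compute and a tool call to move; the robot and the scene stay as the last step left them, time stands still between calls to the robot, and variables do not carry over. Pictures are saved under pics/ and viewed, at most 11 in all, crops included, and the job is handed in when it is done.

Besides the shell and the picture viewer there is one more tool, called as name([rows], argument=value, ...), one row to a line, values as JSON. play_rows: Moves the arm, as the interface text tells. Its arguments: {"type":"object","properties":{"motion":{"type":"array"},"squeeze":{"type":"number"}},"required":["motion"]}

```bash
mkdir -p pics
python3 - <<'E'
from workcell import observe, viewer, bot
import cv2,numpy as np
for n in("scene","top"):
    p,d=viewer.grab_frame(n); cv2.imwrite(f"pics/{n}0.png",p[:,:,::-1]); np.save(f"pics/{n}0.npy",d)
    c=viewer.camera_info(n); print(n,c)
s=observe(); print(s, bot.pinch_z)
E
```

```text
scene {'fx': 436.7875585549082, 'fy': 436.7875585549082, 'cx': 320.4477451818055, 'cy': 202.92613502590612, 'R': array([[-0.30319333,  0.95289124,  0.00849053],
       [ 0.80768802,  0.26169995, -0.5283495 ],
       [-0.50568158, -0.15333435, -0.84898452]]), 't': array([ 0.04777136, -0.39697903,  1.51126636])}
top {'fx': 364.6848895924231, 'fy': 364.6848895924231, 'cx': 320.7711391458701, 'cy': 199.19662996828464, 'R': array([[-0.02085611, -0.99929382,  0.03125519],
       [-0.99794091,  0.01891093, -0.06128874],
       [ 0.06065439, -0.03246908, -0.9976306 ]]), 't': array([0.07272229, 0.4442418 , 0.94200828])}
{'clock': 0.1, 'qpos': array([-1.18718033,  0.52194513, -0.03632437,  1.59992412,  0.02119287,
        1.0210825 , -0.11277134]), 'qd': array([ 0.00214442, -0.00185487, -0.00112512, -0.00192133,  0.00184822,
        0.00120609, -0.00069097]), 'joint_efforts': array([ 4.81984709e-03, -9.28486776e+01,  1.98485881e+00, -3.70521462e+01,
        1.82282279e-02,  5.55208273e-03, -6.10305415e-05]), 'position': array([0.27390356, 0.56146932, 0.23079872]), 'tool_rot': array([-3.14062019e+00,  6.21318744e-05,  2.68778750e+00]), 'force': array([ 0.67274174, -0.50027363, -0.0513304 ]), 'moment': array([ 0.04682349, -0.05729368, -0.06665517]), 'finger_force': 0.0, 'grip_width': 0.08545019293182812} 0.0187
```

View pics/top0.png

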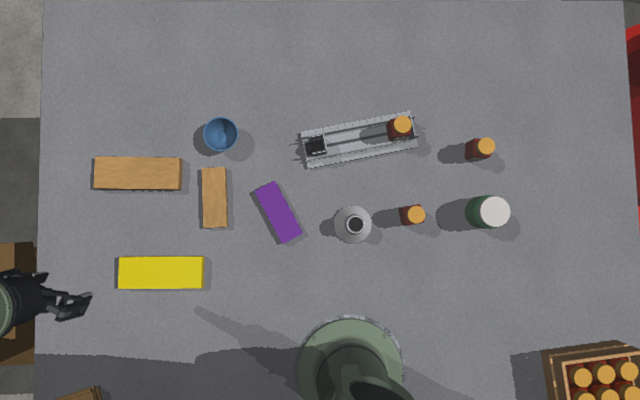

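View pics/scene0.png

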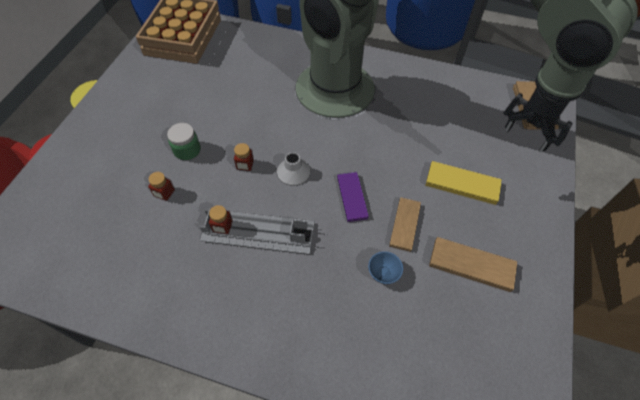

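Top image: cap look-alikes are purple (277,212), yellow (160,272), large brown (137,173) and small brown (214,197), so the small brown is the one. The loose gold-lid square jars are at (480,148) and (413,215), and jar_in is at (400,127). The white-lidded pickle jar is at (489,212), the funnel at (353,225) and the bowl at (220,134). The stop is near (316,146) and the wall is on the right at about (414,130).

```bash
cat > h.py <<'E'
import numpy as np, cv2
from workcell import observe, viewer, bot
def px2w(c,u,v,z,fish=False):
    x=np.array([(u-c['cx'])/c['fx'],(v-c['cy'])/c['fy']])
    if fish:
        r=np.hypot(*x); d=np.array([*(x/max(r,1e-9)*np.sin(r)),np.cos(r)])
    else: d=np.array([*x,1.])
    R=c['R'];o=-R.T@c['t'];w=R.T@d
    return o+w*(z-o[2])/w[2]
def cloud(c,d):
    v,u=np.indices(d.shape); P=np.stack([(u-c['cx'])/c['fx']*d,(v-c['cy'])/c['fy']*d,d],-1)
    return (P-c['t'])@c['R']
def plan(x,y,z,yaw,s=None):
    "shift in cm and turn in tool axes to reach tool-down pose; tilt is levelled too"
    from scipy.spatial.transform import Rotation as Ro
    s=s or observe()
    R=Ro.from_euler('xyz',s['tool_rot']); p=R.inv().apply(np.array([x,y,z])-s['position'])*100
    best=min((yaw+k*np.pi for k in(-2,-1,0,1,2)),key=lambda a:abs(a-s['tool_rot'][2]))
    for a in(best,):
        rv=(R.inv()*Ro.from_euler('xyz',[np.pi,0,a])).as_rotvec()
    print('shift',p.round(2),'rv',rv.round(3)); return p,rv
E
python3 - <<'E'
from h import *
c=viewer.camera_info('top');d=np.load('pics/top0.npy');P=cloud(c,d);im=cv2.imread('pics/top0.png')
print('bench z',np.median(P[300:330,250:290,2]), 'cap z',np.median(P[190:205,210:220,2]))
for n,(u,v) in dict(jin=(401,126),jA=(482,146),jB=(415,214),pick=(492,211),funnel=(355,224)).items():
    print(n,P[v,u].round(3),px2w(c,u,v,.09 if n=='jin' else .078).round(3))
m=(abs(P[...,2]-.018)<.007)
def rect(sl):
    k=np.zeros_like(m);k[sl]=m[sl];q=P[k][:,:2].astype(np.float32);r=cv2.minAreaRect(q);print(r,len(q))
rect(np.s_[160:235,195:235])
rect(np.s_[145:200,85:190])
for u,v in [(307,167),(418,149),(413,113),(301,133)]: print('tray',P[v,u].round(3),px2w(c,u,v,.012).round(3))
w=viewer.camera_info('wrist');print(w)
s=observe();from scipy.spatial.transform import Rotation as Ro
R=Ro.from_euler('xyz',s['tool_rot']).as_matrix();o=-w['R'].T@w['t'];print('cam in tool',R.T@(o-s['position']),(w['R']@R).round(3))
cr=cv2.resize(im[100:250,290:530],None,fx=3.3,fy=3.3,interpolation=cv2.INTER_CUBIC);cv2.imwrite('pics/crop1.png',cr)
E
```

```text
bench z -0.0006718814743071424 cap z 0.017613889024917756
jin [ 0.617 -0.134  0.091] [ 0.617 -0.134  0.09 ]
jA [ 0.567 -0.339  0.078] [ 0.567 -0.339  0.078]
jB [ 0.401 -0.164  0.08 ] [ 0.401 -0.164  0.078]
pick [ 0.404 -0.353  0.084] [ 0.404 -0.356  0.078]
funnel [ 0.379 -0.018  0.066] [ 0.38  -0.016  0.078]
((0.4561653137207031, 0.3410088121891022), (0.1557772159576416, 0.06125593185424805), 1.9352946281433105) 1436
((0.5217496156692505, 0.5359670519828796), (0.2167358547449112, 0.08239730447530746), 88.36006927490234) 1940
tray [0.531 0.098 0.012] [0.531 0.098 0.012]
tray [ 0.577 -0.201  0.001] [ 0.575 -0.198  0.012]
tray [ 0.677 -0.193 -0.004] [ 0.672 -0.188  0.012]
tray [0.622 0.112 0.013] [0.622 0.112 0.012]
{'fx': 309.70691628693146, 'fy': 309.70691628693146, 'cx': 325.79362109940485, 'cy': 198.8857200245144, 'R': array([[ 4.38883329e-01,  8.98543862e-01, -5.93069675e-04],
       [ 8.56623213e-01, -4.18208240e-01,  3.02156481e-01],
       [ 2.71252825e-01, -1.33119480e-01, -9.53258155e-01]]), 't': array([-0.62394858, -0.03919962,  0.37976642])}
cam in tool [ 0.0770678  -0.00064277 -0.14269532] [[-0.001  1.    -0.   ]
 [-0.953 -0.001 -0.302]
 [-0.302  0.     0.953]]
```

View pics/crop1.png

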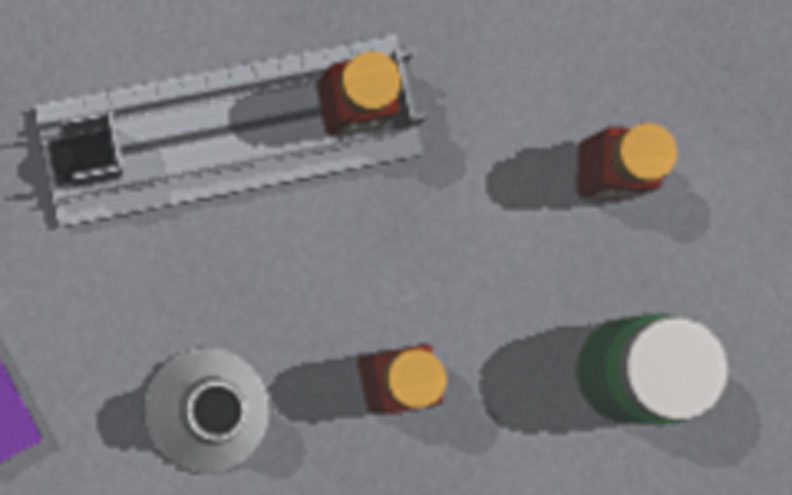

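```bash
cat >> h.py <<'E'
def seq(wps):
    "wps: (x,y,z,yaw,ncalls); prints, per call, the end pose in that call's starting tool axes (cm, rad about z)"
    s=observe();p=np.array(s['position']);a=s['tool_rot'][2]
    print('tilt',(np.array(s['tool_rot'])-[np.sign(s['tool_rot'][0])*np.pi,0,a]).round(4),'at',p.round(4),round(a,4),'t',round(s['clock'],2))
    for x,y,z,yaw,n in wps:
        da=(yaw-a+np.pi/2)%np.pi-np.pi/2; dp=(np.array([x,y,z])-p)/n
        for _ in range(n):
            c,q=np.cos(a),np.sin(a)
            print('  ',np.round([100*(c*dp[0]+q*dp[1]),100*(q*dp[0]-c*dp[1]),-100*dp[2],-da/n],3))
            a+=da/n
        p=np.array([x,y,z])
E
python3 -c "
from h import *
seq([(.50,-.05,.32,1.727,4)])"
```

```text
tilt [0.001  0.0001 0.    ] at [0.2739 0.5615 0.2308] 2.6878 t 0.1
   [-11.782 -11.262  -2.23    0.24 ]
   [-14.123  -8.135  -2.23    0.24 ]
   [-15.653  -4.542  -2.23    0.24 ]
   [-16.284  -0.688  -2.23    0.24 ]
```

play_rows([
  [-2.4, -2.2, -0.4, 0, 0, 0.05, 1],
  [-4.7, -4.5, -0.9, 0, 0, 0.1, 1],
  [-7.1, -6.8, -1.3, 0, 0, 0.14, 1],
  [-9.4, -9, -1.8, 0, 0, 0.19, 1],
  [-11.8, -11.3, -2.2, 0, 0, 0.24, 1],
])

```text
clock: 0.6
position: [0.3307, 0.4071, 0.2533]
tool_rot: [-3.141, -0.0, 2.446]
force: [0.5, 0.4, -0.2]
grip_width: 0.0852
finger_force: 0.0
```

play_rows([
  [-2.8, -1.6, -0.4, 0, 0, 0.05, 1],
  [-5.6, -3.3, -0.9, 0, 0, 0.1, 1],
  [-8.5, -4.9, -1.3, 0, 0, 0.14, 1],
  [-11.3, -6.5, -1.8, 0, 0, 0.19, 1],
  [-14.1, -8.1, -2.2, 0, 0, 0.24, 1],
])

```text
clock: 1.1
position: [0.3874, 0.2546, 0.2754]
tool_rot: [-3.141, -0.0, 2.206]
force: [1.1, -0.3, 0.1]
grip_width: 0.0855
finger_force: 0.0
```

play_rows([
  [-3.1, -0.9, -0.4, 0, 0, 0.05, 1],
  [-6.3, -1.8, -0.9, 0, 0, 0.1, 1],
  [-9.4, -2.7, -1.3, 0, 0, 0.14, 1],
  [-12.5, -3.6, -1.8, 0, 0, 0.19, 1],
  [-15.7, -4.5, -2.2, 0, 0, 0.24, 1],
])

```text
clock: 1.6
position: [0.4445, 0.1017, 0.2975]
tool_rot: [-3.142, -0.0, 1.966]
force: [0.2, 0.9, 0.1]
grip_width: 0.0854
finger_force: 0.0
```

play_rows([
  [-3.3, -0.1, -0.4, 0, 0, 0.05, 1],
  [-6.5, -0.3, -0.9, 0, 0, 0.1, 1],
  [-9.8, -0.4, -1.3, 0, 0, 0.14, 1],
  [-13.0, -0.6, -1.8, 0, 0, 0.19, 1],
  [-16.3, -0.7, -2.2, 0, 0, 0.24, 1],
])

```text
clock: 2.1
position: [0.501, -0.0513, 0.3195]
tool_rot: [-3.142, -0.0, 1.726]
force: [-0.2, 0.7, -0.5]
grip_width: 0.0856
finger_force: 0.0
```

Run:
```python
from h import *
s=observe();print(s['position'],s['tool_rot'],s['clock'])
c=viewer.camera_info('wrist');p,d=viewer.grab_frame('wrist')
np.savez('pics/w1.npz',d=d,**c);cv2.imwrite('pics/w1.png',p[:,:,::-1])
```

```text
[ 0.50101199 -0.05125769  0.31949409] [-3.14153148e+00 -1.30404360e-04  1.72588232e+00] 2.1
```

View pics/w1.png

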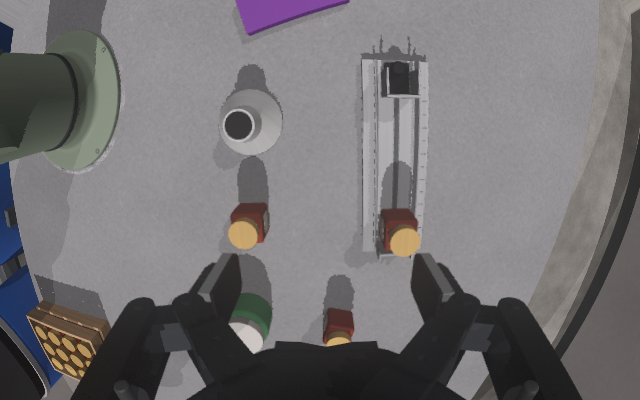

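```bash
cat >> h.py <<'E'
def fcloud(c,d):
    v,u=np.indices(d.shape);x=(u-c['cx'])/c['fx'];y=(v-c['cy'])/c['fy'];r=np.hypot(x,y)+1e-9
    k=np.tan(np.minimum(r,1.3))/r;P=np.stack([x*k*d,y*k*d,d],-1)
    P[d<=0]=np.nan
    return (P-c['t'])@c['R']
def jar(P,xy,z0,rad=.05):
    q=P.reshape(-1,3);q=q[np.isfinite(q).all(1)];q=q[np.hypot(*(q[:,:2]-xy).T)<rad]
    L=q[(q[:,2]>z0+.071)&(q[:,2]<z0+.085)][:,:2].astype(np.float32)
    print('lid circ',cv2.minEnclosingCircle(L),len(L))
    B=q[(q[:,2]>z0+.018)&(q[:,2]<z0+.052)][:,:2]
    # visible side faces: rotation at which points lie best on +-24 mm square about a centre
    from scipy.optimize import least_squares
    c0=np.array(cv2.minEnclosingCircle(L)[0])
    def res(p):
        c,s=np.cos(p[2]),np.sin(p[2]);w=(B-p[:2])@np.array([[c,-s],[s,c]])
        return np.r_[np.abs(w).max(1)-.024,(p[:2]-c0)*3]
    best=min((least_squares(res,[*c0,a],loss='soft_l1',f_scale=.002) for a in np.arange(-.7,.8,.2)),key=lambda r:r.cost)
    print('jar',best.x.round(4),len(B),'rms',np.sqrt(np.median(res(best.x)**2)).round(4))
    return best.x
E
python3 - <<'E'
from h import *
z=dict(np.load('pics/w1.npz'));d=z['d'];P=fcloud(z,d)
print('bench',np.nanmedian(P[280:320,280:310,2]))
for n,xy,z0 in(('in',(.617,-.134),.012),('A',(.567,-.339),0),('B',(.401,-.164),0)): print(n);jar(P,np.array(xy),z0)
for u,v in[(363,60),(427,62),(364,250),(427,250),(385,95),(416,97),(384,66),(414,66)]: print((u,v),P[v,u].round(4),px2w(z,u,v,.012,True).round(4))
im=cv2.imread('pics/w1.png')
a=cv2.resize(im[40:270,340:450],None,fx=2.6,fy=2.6,interpolation=cv2.INTER_CUBIC)
b=cv2.resize(im[190:360,220:370],None,fx=3.5,fy=3.5,interpolation=cv2.INTER_CUBIC)[:598]
cv2.imwrite('pics/c2.png',np.hstack([a[:595,:],b[:595,:500]]))
E
```

```text
bench -0.000335350905618953
in
lid circ ((0.6227699518203735, -0.13675309717655182), 0.02255505695939064) 745
jar [ 0.6233 -0.1385 -1.3096] 521 rms 0.0017
A
lid circ ((0.568214476108551, -0.34605273604393005), 0.021521542221307755) 201
jar [ 0.5684 -0.3494 -0.0741] 386 rms 0.0006
B
lid circ ((0.4009721279144287, -0.1657010167837143), 0.022278571501374245) 701
jar [ 0.4004 -0.1664  0.1808] 381 rms 0.0005
(363, 60) [0.5311 0.0968 0.0125] [0.5312 0.0969 0.012 ]
(427, 62) [0.6248 0.1147 0.0131] [0.6252 0.1149 0.012 ]
(364, 250) [nan nan nan] [ 0.5859 -0.1935  0.012 ]
(427, 250) [ 6.992e-01 -1.853e-01 -4.000e-04] [ 0.6935 -0.1797  0.012 ]
(385, 95) [0.5644 0.0499 0.0481] [0.5709 0.0521 0.012 ]
(416, 97) [0.6044 0.0554 0.0574] [0.6173 0.0588 0.012 ]
(384, 66) [0.5619 0.0936 0.0155] [0.5625 0.0941 0.012 ]
(414, 66) [0.6061 0.1038 0.0133] [0.6064 0.104  0.012 ]
```

View pics/c2.png

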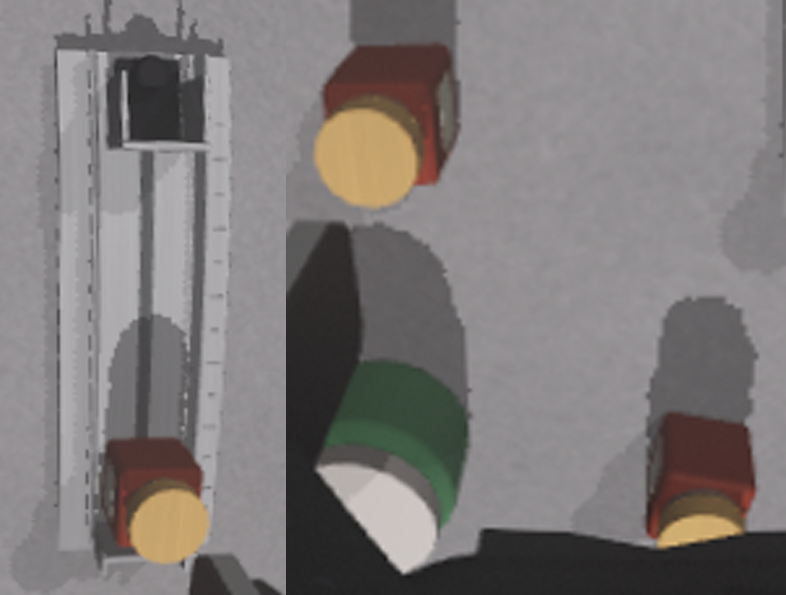

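Right crop: jar B's lid is near (366,157) and jar A is at (700,480), with the pickle jar at (400,450). Left crop: jar_in is next to the wall at the bottom and the stop face is near (165,147). Next I fit the tray.

Run:
```python
from h import *
z=dict(np.load('pics/w1.npz'));Pw=fcloud(z,z['d']).reshape(-1,3)
Pt=cloud(viewer.camera_info('top'),np.load('pics/top0.npy')).reshape(-1,3)
from scipy.optimize import minimize
for n,P in(('w',Pw),('t',Pt)):
    P=P[np.isfinite(P).all(1)]
    k=(P[:,0]>.5)&(P[:,0]<.71)&(P[:,1]>-.25)&(P[:,1]<.16)&(P[:,2]>.007)&(P[:,2]<.03);q=P[k][:,:2]
    r=cv2.minAreaRect(q.astype(np.float32));print(n,r,len(q))
    best=None
    for a in np.arange(1.68,1.82,.005):
        e=np.array([np.cos(a),np.sin(a)]);f=np.array([-e[1],e[0]])
        lo,hi=np.percentile(q@f,[.5,99.5]);l2,h2=np.percentile(q@e,[.3,99.7])
        if best is None or hi-lo<best[0]: best=(hi-lo,a,e*(l2+h2)/2+f*(lo+hi)/2,h2-l2)
    print(best)
    a=best[1];e=np.array([np.cos(a),np.sin(a)]);f=np.array([-e[1],e[0]]);o=best[2]
    t=np.c_[(P[:,:2]-o)@e,(P[:,:2]-o)@f,P[:,2]]
    for nm,k in(('stoptop',(t[:,0]>0)&(t[:,0]<.16)&(abs(t[:,1])<.04)&(t[:,2]>.05)&(t[:,2]<.07)),('walltop',(t[:,0]<-.11)&(t[:,0]>-.16)&(abs(t[:,1])<.035)&(t[:,2]>.053)&(t[:,2]<.064))):
        u=t[k]; 
        if len(u): print(nm,len(u),u.min(0).round(4),u.max(0).round(4),np.median(u,0).round(4))
```

```text
w ((0.6047382950782776, -0.0400000661611557), (0.10167103260755539, 0.30073922872543335), 10.45817756652832) 10214
(np.float64(0.09944904942939947), np.float64(1.7499999999999984), array([ 0.60402017, -0.03911401]), np.float64(0.29557211109122405))
stoptop 293 [ 0.0916 -0.0233  0.05  ] [0.1318 0.0237 0.0622] [0.1024 0.0012 0.058 ]
walltop 72 [-0.135  -0.0268  0.053 ] [-0.1105  0.0258  0.0635] [-0.1321  0.0153  0.0591]
t ((0.6038111448287964, -0.040620043873786926), (0.1007179468870163, 0.30034399032592773), 10.338759422302246) 3470
(np.float64(0.09931838405985938), np.float64(1.7549999999999983), array([ 0.60338971, -0.03976134]), np.float64(0.2970575793122527))
stoptop 80 [ 0.0928 -0.0232  0.05  ] [0.1322 0.0228 0.0634] [0.1022 0.0005 0.0578]
walltop 49 [-0.1347 -0.0258  0.054 ] [-0.1107  0.0267  0.0623] [-0.1318  0.0062  0.059 ]
```

```bash
python3 -c "
from h import *
seq([(.4005,-.166,.13,1.752,2),(.4005,-.166,.016,1.752,1)])"
```

```text
tilt [-0.0011  0.0022  0.    ] at [ 0.5023 -0.0562  0.3202] 1.7183 t 2.15
   [-4.684 -5.841  9.508 -0.017]
   [-4.585 -5.919  9.508 -0.017]
   [ 0.   0.  11.4 -0. ]
```

play_rows([
  [-1.0, -1.2, 2.0, 0, 0, 0, 1],
  [-3, -3.6, 6, 0, 0, -0.01, 1],
  [-5, -6.4, 10, 0, 0, -0.02, 1],
  [-7.4, -9, 14.5, 0, 0, -0.03, 1],
  [-9.3, -11.8, 18.0, 0, 0, -0.03, 1],
])

```text
clock: 2.65
position: [0.4025, -0.1564, 0.1448]
tool_rot: [3.141, 0.001, 1.759]
force: [1.6, -0.6, -1.6]
grip_width: 0.0854
finger_force: 0.0
```

play_rows([
  [0, 0, 0.5, 0, 0, 0, 1],
  [0, 0, 1, 0, 0, 0, 1],
  [0, 0, 1, 0, 0, 0, 1],
  [0, 0, 1, 0, 0, 0, 1],
  [0, 0, 1, 0, 0, 0, 1],
])

```text
clock: 3.15
position: [0.4043, -0.1554, 0.1368]
tool_rot: [3.14, 0.0, 1.759]
force: [-0.8, -0.0, -0.5]
grip_width: 0.0855
finger_force: 0.0
```

```bash
python3 -c "
from h import *
c=viewer.camera_info('wrist');p,d=viewer.grab_frame('wrist');P=fcloud(c,d)
x=jar(P,np.array((.401,-.166)),0)
x=jar(P,np.array((.568,-.346)),0)
seq([(.4005,-.166,.016,1.752,1)])"
```

```text
lid circ ((0.4007812440395355, -0.166190966963768), 0.02225404791533947) 2800
jar [ 0.4008 -0.1666  0.184 ] 656 rms 0.0003
lid circ ((0.5802714228630066, -0.33457350730895996), 0.011016958393156528) 49
jar [ 0.5798 -0.3348 -1.1379] 2 rms 0.0069
tilt [-0.0012  0.0003  0.    ] at [ 0.4041 -0.1555  0.1367] 1.7588 t 3.2
   [-9.6700e-01 -5.5400e-01  1.2071e+01  7.0000e-03]
```

play_rows([
  [-0.5, -0.3, 1.5, 0, 0, 0, 1],
  [-1.0, -0.5, 4.5, 0, 0, 0, 1],
  [-1.0, -0.5, 8, 0, 0, 0, 1],
  [-1.0, -0.5, 11, 0, 0, 0, 1],
  [-1.0, -0.5, 12, 0, 0, 0, 1],
])

```text
clock: 3.7
position: [0.3997, -0.1662, 0.0144]
tool_rot: [-3.14, -0.001, 1.758]
force: [-0.1, -0.2, 0.5]
grip_width: 0.0851
finger_force: 0.0
```

play_rows([
  [0, 0, 0, 0, 0, 0, 1],
  [0, 0, 0, 0, 0, 0, -1],
  [0, 0, 0, 0, 0, 0, -1],
  [0, 0, 0, 0, 0, 0, -1],
  [0, 0, 0, 0, 0, 0, -1],
], squeeze=45)

```text
clock: 4.2
position: [0.4011, -0.1667, 0.0174]
tool_rot: [3.14, 0.001, 1.758]
force: [-1.5, 1.8, 17.6]
grip_width: 0.0476
finger_force: 43.8
```

play_rows([
  [0, 0, 0, 0, 0, 0, -1],
  [0, 0, 0, 0, 0, 0, -1],
  [0, 0, -0.5, 0, 0, 0, -1],
  [0, 0, -2, 0, 0, 0, -1],
  [0, 0, -4, 0, 0, 0, -1],
])

```text
clock: 4.7
position: [0.4, -0.1665, 0.0568]
tool_rot: [-3.141, -0.0, 1.758]
force: [0.2, 0.8, -2.5]
grip_width: 0.0475
finger_force: 47.4
```

play_rows([
  [0, 0, -2, 0, 0, 0, -1],
  [0, 0, -5, 0, 0, 0, -1],
  [0, 0, -8, 0, 0, 0, -1],
  [0, 0, -9, 0, 0, 0, -1],
  [0, 0, -9, 0, 0, 0, -1],
])

```text
clock: 5.2
position: [0.4011, -0.1664, 0.1473]
tool_rot: [3.139, 0.001, 1.759]
force: [-0.3, -0.9, -3.9]
grip_width: 0.0477
finger_force: 47.7
```

```bash
python3 -c "
from h import *
seq([(.6112,-.0796,.145,1.752,2),(.6112,-.0796,.029,1.752,1)])"
```

```text
tilt [-0.0028  0.0007  0.    ] at [ 0.4011 -0.1664  0.1473] 1.7586 t 5.2
   [2.3020e+00 1.1129e+01 1.1300e-01 3.0000e-03]
   [2.3390e+00 1.1121e+01 1.1300e-01 3.0000e-03]
   [ 0.   0.  11.6 -0. ]
```

play_rows([
  [0.3, 1.3, 0, 0, 0, 0, -1],
  [1.1, 5, 0.1, 0, 0, 0, -1],
  [2, 9.5, 0.1, 0, 0, 0, -1],
  [2.9, 14, 0.2, 0, 0, 0, -1],
  [3.8, 18.2, 0.2, 0, 0, 0, -1],
])

```text
clock: 5.7
position: [0.5739, -0.0936, 0.1421]
tool_rot: [-3.14, -0.001, 1.759]
force: [-0.5, -0.5, -2.0]
grip_width: 0.0475
finger_force: 47.5
```

play_rows([
  [0.6, 2.8, 0, 0, 0, 0, -1],
  [0.8, 4.0, 0.5, 0, 0, 0, -1],
  [0.8, 4.0, 3, 0, 0, 0, -1],
  [0.8, 4.0, 6, 0, 0, 0, -1],
  [0.8, 4.0, 7, 0, 0, 0, -1],
])

```text
clock: 6.2
position: [0.6078, -0.0798, 0.07]
tool_rot: [-3.136, -0.001, 1.758]
force: [-0.5, 0.6, -2.9]
grip_width: 0.0477
finger_force: 47.3
```

play_rows([
  [0, 0, 0, 0, 0, 0, -1],
  [0, 0, 0, 0, 0, 0, -1],
  [0, 0, 0, 0, 0, 0, -1],
  [0, 0, 0, 0, 0, 0, -1],
  [0, 0, 0, 0, 0, 0, -1],
])

```text
clock: 6.7
position: [0.6103, -0.0801, 0.0749]
tool_rot: [3.141, 0.0, 1.758]
force: [-0.5, -0.3, -3.6]
grip_width: 0.0478
finger_force: 47.3
```

```bash
python3 -c "
from h import *
seq([(.6112,-.0796,.030,1.752,1)])
p,d=viewer.grab_frame('wrist');cv2.imwrite('pics/w3.png',p[:,:,::-1])"
```

```text
tilt [-0.0011  0.0001  0.    ] at [ 0.6103 -0.0801  0.0749] 1.7578 t 6.7
   [0.034 0.098 4.486 0.006]
```

View pics/w3.png

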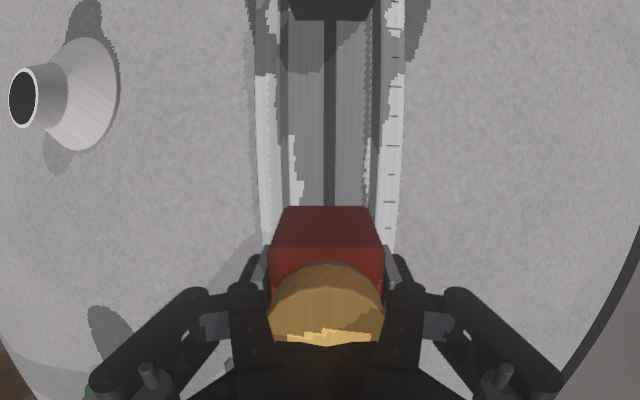

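The jar is held square and centred over the slot: jar at about x=327, slot at x=330. Lowering now.

play_rows([
  [0, 0.1, 1, 0, 0, 0.01, -1],
  [0, 0.1, 2.5, 0, 0, 0.01, -1],
  [0, 0.1, 3.8, 0, 0, 0.01, -1],
  [0, 0.1, 4.3, 0, 0, 0.01, -1],
  [0, 0.1, 4.5, 0, 0, 0.01, -1],
])

```text
clock: 7.25
position: [0.6098, -0.0799, 0.0291]
tool_rot: [-3.139, -0.002, 1.747]
force: [-22.1, 6.7, 53.5]
grip_width: 0.0478
finger_force: 54.0
```

play_rows([
  [0, 0, 0, 0, 0, 0, -1],
  [0, 0, 0, 0, 0, 0, -1],
  [0, 0, 0, 0, 0, 0, -1],
  [0, 0, 0, 0, 0, 0, -1],
  [0, 0, 0, 0, 0, 0, -1],
])

```text
clock: 7.75
position: [0.6099, -0.0799, 0.0293]
tool_rot: [-3.14, -0.001, 1.748]
force: [-10.1, 2.3, 17.0]
grip_width: 0.0474
finger_force: 50.3
```

play_rows([
  [0, 0, -0.1, 0, 0, 0, -1],
  [0, 0, -0.1, 0, 0, 0, 0.3],
  [0, 0, -0.1, 0, 0, 0, 1],
  [0, 0, -0.1, 0, 0, 0, 1],
  [0, 0, -0.1, 0, 0, 0, 1],
])

```text
clock: 8.25
position: [0.611, -0.08, 0.0301]
tool_rot: [3.142, 0.0, 1.748]
force: [-0.6, -0.7, -0.1]
grip_width: 0.0851
finger_force: 0.0
```

play_rows([
  [0, 0, -1, 0, 0, 0, 1],
  [0, 0, -4, 0, 0, 0, 1],
  [0, 0, -8.5, 0, 0, 0, 1],
  [0, 0, -13, 0, 0, 0, 1],
  [0, 0, -16, 0, 0, 0, 1],
])

```text
clock: 8.75
position: [0.6115, -0.0803, 0.194]
tool_rot: [3.139, 0.001, 1.747]
force: [0.4, 0.7, -0.4]
grip_width: 0.0856
finger_force: 0.0
```

play_rows([
  [-2, 0.3, 0, 0, 0, 0.05, 1],
  [-6, 0.3, 0, 0, 0, 0.1, 1],
  [-10, 0.3, 0, 0, 0, 0.15, 1],
  [-13, 0.3, 0, 0, 0, 0.2, 1],
  [-15, 0.3, 0, 0, 0, 0.25, 1],
])

```text
clock: 9.25
position: [0.6398, -0.2301, 0.19]
tool_rot: [-3.141, 0.001, 1.492]
force: [-0.3, 0.8, -0.0]
grip_width: 0.0852
finger_force: 0.0
```

play_rows([
  [0, 0, 0, 0, 0, 0, 1],
  [0, 0, 0, 0, 0, 0, 1],
  [0, 0, 0, 0, 0, 0, 1],
  [0, 0, 0, 0, 0, 0, 1],
  [0, 0, 0, 0, 0, 0, 1],
])

```text
clock: 9.75
position: [0.6404, -0.2262, 0.1903]
tool_rot: [3.141, -0.0, 1.499]
force: [-0.6, 0.3, -0.0]
grip_width: 0.0855
finger_force: 0.0
```

```bash
python3 -c "
from h import *
c=viewer.camera_info('wrist');s=observe();p,d=viewer.grab_frame('wrist');P=fcloud(c,d)
x=jar(P,np.array((.568,-.346)),0)
jar(P,np.array((.611,-.0796)),0.012);jar(P,np.array((.6225,-.1375)),0.012,.04)
seq([(x[0],x[1],.12,x[2]+np.pi/2,1),(x[0],x[1],.016,x[2]+np.pi/2,1)])
cv2.imwrite('pics/w4.png',p[:,:,::-1])"
```

```text
lid circ ((0.5692602396011353, -0.3490831255912781), 0.022463245317339897) 1135
jar [ 0.5689 -0.3496 -0.0817] 777 rms 0.0004
lid circ ((0.6143568158149719, -0.09381572157144547), 0.03615442290902138) 2712
jar [ 0.6104 -0.0797  0.1679] 412 rms 0.0003
lid circ ((0.6207790374755859, -0.12841643393039703), 0.03107565827667713) 2463
jar [ 0.6224 -0.1372  0.9006] 669 rms 0.0067
tilt [-0.0001 -0.0003  0.    ] at [ 0.6404 -0.2264  0.1903] 1.4987 t 9.8
   [-1.2802e+01 -6.2520e+00  7.0260e+00  1.0000e-02]
   [ 0.   0.  10.4 -0. ]
```

View pics/w4.png

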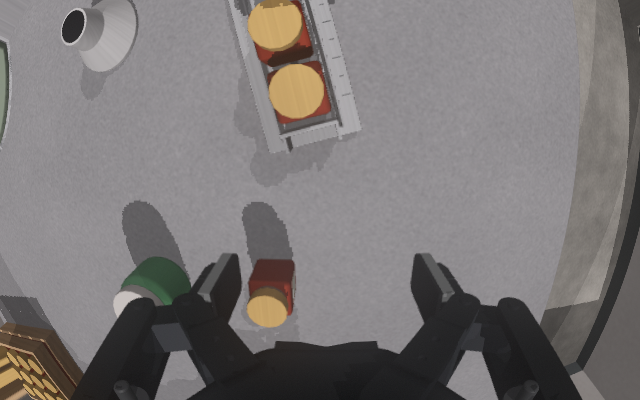

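Jar B stands in the tray next to jar_in. Jar A's lid is at (267,308), beside the pickle jar at (150,285), with room for the fingers.

play_rows([
  [-1.5, -0.7, 1, 0, 0, 0.01, 1],
  [-5, -2.5, 3, 0, 0, 0.01, 1],
  [-9, -4.4, 5, 0, 0, 0.01, 1],
  [-12, -5.9, 6, 0, 0, 0.01, 1],
  [-12.8, -6.2, 7, 0, 0, 0.01, 1],
])

```text
clock: 10.3
position: [0.5652, -0.3551, 0.1194]
tool_rot: [-3.14, 0.002, 1.482]
force: [-0.3, -0.3, -0.5]
grip_width: 0.0855
finger_force: 0.0
```

play_rows([
  [0, 0, 0, 0, 0, 0, 1],
  [0, 0, 2, 0, 0, 0, 1],
  [0, 0, 6, 0, 0, 0, 1],
  [0, 0, 9.5, 0, 0, 0, 1],
  [0, 0, 10.3, 0, 0, 0, 1],
])

```text
clock: 10.8
position: [0.5684, -0.3478, 0.0139]
tool_rot: [-3.138, -0.002, 1.489]
force: [-0.4, 0.5, 1.1]
grip_width: 0.0852
finger_force: 0.0
```

play_rows([
  [0, 0, 0, 0, 0, 0, 1],
  [0, 0, 0, 0, 0, 0, -1],
  [0, 0, 0, 0, 0, 0, -1],
  [0, 0, 0, 0, 0, 0, -1],
  [0, 0, 0, 0, 0, 0, -1],
])

```text
clock: 11.3
position: [0.5699, -0.3505, 0.0189]
tool_rot: [3.14, 0.001, 1.488]
force: [-2.2, 1.8, 10.0]
grip_width: 0.0474
finger_force: 45.9
```

play_rows([
  [0, 0, 0, 0, 0, 0, -1],
  [0, 0, 0, 0, 0, 0, -1],
  [0, 0, -0.5, 0, 0, 0, -1],
  [0, 0, -2.5, 0, 0, 0, -1],
  [0, 0, -6, 0, 0, 0, -1],
])

```text
clock: 11.8
position: [0.5681, -0.3495, 0.0766]
tool_rot: [-3.139, -0.001, 1.488]
force: [1.3, -0.4, -2.1]
grip_width: 0.047
finger_force: 47.0
```

play_rows([
  [0, 0, -3, 0, 0, 0, -1],
  [0, 0, -7, 0, 0, 0, -1],
  [0, 0, -9, 0, 0, 0, -1],
  [0, 0, -9.5, 0, 0, 0, -1],
  [0, 0, -9.5, 0, 0, 0, -1],
])

```text
clock: 12.3
position: [0.5693, -0.3501, 0.1727]
tool_rot: [3.141, 0.0, 1.488]
force: [-0.9, -0.8, -2.9]
grip_width: 0.0474
finger_force: 47.2
```

```bash
python3 -c "
from h import *
seq([(.6004,-.0205,.165,1.752,2),(.6004,-.0205,.075,1.752,1)])"
```

```text
tilt [-0.001   0.0001  0.    ] at [ 0.5693 -0.3501  0.1727] 1.4879 t 12.3
   [16.553  0.187  0.383 -0.132]
   [16.384  2.365  0.383 -0.132]
   [ 0.  0.  9. -0.]
```

play_rows([
  [1.2, 0, 0, 0, 0, -0.01, -1],
  [4.5, 0, 0.1, 0, 0, -0.04, -1],
  [8.5, 0, 0.2, 0, 0, -0.07, -1],
  [12.5, 0.1, 0.3, 0, 0, -0.1, -1],
  [16.6, 0.2, 0.4, 0, 0, -0.13, -1],
])

```text
clock: 12.8
position: [0.5841, -0.1824, 0.1667]
tool_rot: [-3.14, -0.001, 1.62]
force: [1.2, 0.2, -2.1]
grip_width: 0.0476
finger_force: 47.1
```

play_rows([
  [4, 0.6, 0.1, 0, 0, -0.03, -1],
  [8.5, 1.2, 0.2, 0, 0, -0.07, -1],
  [12.5, 1.8, 0.3, 0, 0, -0.1, -1],
  [15.4, 2.2, 0.4, 0, 0, -0.12, -1],
  [16.4, 2.4, 0.4, 0, 0, -0.13, -1],
])

```text
clock: 13.3
position: [0.6003, -0.0151, 0.1625]
tool_rot: [-3.139, -0.002, 1.754]
force: [-0.5, 0.2, -2.4]
grip_width: 0.0474
finger_force: 47.1
```

play_rows([
  [0, 0, 0, 0, 0, 0, -1],
  [0, 0, 2, 0, 0, 0, -1],
  [0, 0, 5, 0, 0, 0, -1],
  [0, 0, 8, 0, 0, 0, -1],
  [0, 0, 9, 0, 0, 0, -1],
])

```text
clock: 13.8
position: [0.5992, -0.0213, 0.0713]
tool_rot: [-3.137, 0.0, 1.746]
force: [0.1, 0.4, -2.3]
grip_width: 0.0474
finger_force: 47.0
```

play_rows([
  [0, 0, 0, 0, 0, 0, -1],
  [0, 0, 0, 0, 0, 0, -1],
  [0, 0, 0, 0, 0, 0, -1],
  [0, 0, 0, 0, 0, 0, -1],
  [0, 0, 0, 0, 0, 0, -1],
])

```text
clock: 14.3
position: [0.6015, -0.0199, 0.0749]
tool_rot: [3.141, 0.0, 1.748]
force: [0.3, 0.1, -1.6]
grip_width: 0.0474
finger_force: 47.0
```

```bash
python3 -c "
from h import *
seq([(.6004,-.0205,.031,1.752,1)])"
```

```text
tilt [-0.0011  0.      0.    ] at [ 0.6015 -0.0199  0.0749] 1.7479 t 14.3
   [-4.000e-02 -1.190e-01  4.386e+00 -4.000e-03]
```

play_rows([
  [0, -0.1, 1, 0, 0, 0, -1],
  [0, -0.1, 2.5, 0, 0, 0, -1],
  [0, -0.1, 3.7, 0, 0, 0, -1],
  [0, -0.1, 4.2, 0, 0, 0, -1],
  [0, -0.1, 4.35, 0, 0, 0, -1],
])

```text
clock: 14.8
position: [0.5991, -0.0202, 0.0304]
tool_rot: [-3.139, -0.001, 1.747]
force: [-18.7, 3.2, 42.8]
grip_width: 0.0474
finger_force: 52.8
```

play_rows([
  [0, 0, 0, 0, 0, 0, -1],
  [0, 0, 0, 0, 0, 0, -1],
  [0, 0, -0.1, 0, 0, 0, 0.3],
  [0, 0, -0.1, 0, 0, 0, 1],
  [0, 0, -0.1, 0, 0, 0, 1],
])

```text
clock: 15.3
position: [0.6003, -0.0203, 0.0314]
tool_rot: [3.142, 0.0, 1.748]
force: [-0.6, -0.5, 0.1]
grip_width: 0.0819
finger_force: 0.0
```

play_rows([
  [0, 0, -0.1, 0, 0, 0, 1],
  [0, 0, -2, 0, 0, 0, 1],
  [0, 0, -6, 0, 0, 0, 1],
  [0, 0, -10, 0, 0, 0, 1],
  [0, 0, -12, 0, 0, 0, 1],
])

```text
clock: 15.8
position: [0.6012, -0.0205, 0.1548]
tool_rot: [3.138, 0.0, 1.747]
force: [1.6, 0.3, 0.1]
grip_width: 0.0856
finger_force: 0.0
```

play_rows([
  [1, 0, 0, 0, 0, 0, 1],
  [4, 0, 0, 0, 0, 0, 1],
  [8, 0, 0, 0, 0, 0, 1],
  [9.2, 0, 0, 0, 0, 0, 1],
  [9.2, 0, 0, 0, 0, 0, 1],
])

```text
clock: 16.3
position: [0.5833, 0.073, 0.1509]
tool_rot: [-3.141, -0.001, 1.751]
force: [-0.0, -0.3, -0.2]
grip_width: 0.0855
finger_force: 0.0
```

play_rows([
  [0, 0, 0, 0, 0, 0, 1],
  [0, 0, 0, 0, 0, 0, 1],
  [0, 0, 0, 0, 0, 0, 1],
  [0, 0, 0, 0, 0, 0, 1],
  [0, 0, 0, 0, 0, 0, 1],
])

```text
clock: 16.8
position: [0.584, 0.0699, 0.1517]
tool_rot: [3.142, 0.0, 1.747]
force: [0.2, 0.5, 0.3]
grip_width: 0.0856
finger_force: 0.0
```

```bash
python3 -c "
from h import *
seq([(.5838,.070,.03,1.752,1)])
c=viewer.camera_info('wrist');p,d=viewer.grab_frame('wrist');P=fcloud(c,d)
cv2.imwrite('pics/w5.png',p[:,:,::-1])
jar(P,np.array((.6004,-.0205)),.012)"
```

```text
tilt [-0.0001  0.0001  0.    ] at [0.584  0.0699 0.1517] 1.7471 t 16.8
   [ 1.2000e-02 -2.2000e-02  1.2166e+01 -5.0000e-03]
lid circ ((0.6000820994377136, -0.028671471402049065), 0.0319901667535305) 1828
jar [ 0.599  -0.0196 -1.4019] 1037 rms 0.0004
```

View pics/w5.png

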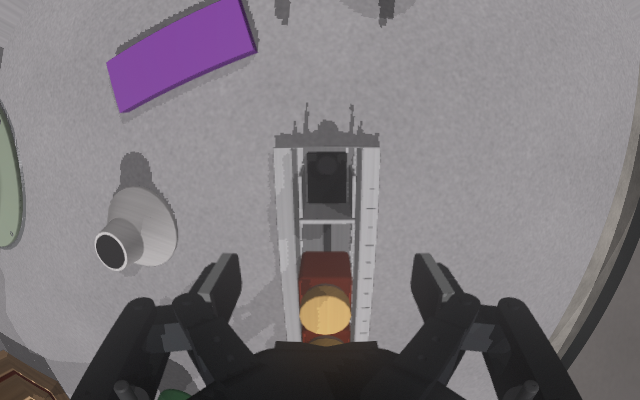

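play_rows([
  [0, 0, 1.5, 0, 0, 0, 1],
  [0, 0, 5, 0, 0, 0, 1],
  [0, 0, 9, 0, 0, 0, 1],
  [0, 0, 11.7, 0, 0, 0, 1],
  [0, 0, 12.1, 0, 0, 0, 1],
])

```text
clock: 17.35
position: [0.5819, 0.07, 0.0272]
tool_rot: [-3.137, 0.0, 1.748]
force: [0.5, -0.1, 0.2]
grip_width: 0.0856
finger_force: 0.0
```

play_rows([
  [0, 0, 0, 0, 0, 0, 1],
  [0, 0, 0, 0, 0, 0, -1],
  [0, 0, 0, 0, 0, 0, -1],
  [0, 0, 0, 0, 0, 0, -1],
  [0, 0, 0, 0, 0, 0, -1],
], squeeze=40)

```text
clock: 17.85
position: [0.5848, 0.0706, 0.0319]
tool_rot: [3.14, -0.0, 1.748]
force: [0.5, 0.2, 11.2]
grip_width: 0.0453
finger_force: 39.7
```

play_rows([
  [0, 0, 0, 0, 0, 0, -1],
  [-0.3, 0, 0, 0, 0, 0, -1],
  [-0.9, 0, 0, 0, 0, 0, -1],
  [-1.5, 0, 0, 0, 0, 0, -1],
  [-2.0, 0, 0, 0, 0, 0, -1],
])

```text
clock: 18.35
position: [0.5883, 0.0513, 0.032]
tool_rot: [3.139, -0.001, 1.748]
force: [-1.3, 3.9, 10.4]
grip_width: 0.0457
finger_force: 39.8
```

play_rows([
  [-0.5, 0, 0, 0, 0, 0, -1],
  [-1.0, 0, 0, 0, 0, 0, -1],
  [-1.5, 0, 0, 0, 0, 0, -1],
  [-2.0, 0, 0, 0, 0, 0, -1],
  [-2.5, 0, 0, 0, 0, 0, -1],
])

```text
clock: 18.85
position: [0.5928, 0.0268, 0.0319]
tool_rot: [3.139, -0.001, 1.748]
force: [0.1, 5.1, 9.7]
grip_width: 0.045
finger_force: 39.7
```

play_rows([
  [-0.5, 0, 0, 0, 0, 0, -1],
  [-0.9, 0, 0, 0, 0, 0, -1],
  [-1.3, 0, 0, 0, 0, 0, -1],
  [-1.7, 0, 0, 0, 0, 0, -1],
  [-2.1, 0, 0, 0, 0, 0, -1],
])

```text
clock: 19.35
position: [0.5965, 0.0067, 0.0319]
tool_rot: [3.139, -0.001, 1.749]
force: [-0.9, 7.3, 10.8]
grip_width: 0.0454
finger_force: 39.8
```

play_rows([
  [-0.3, 0, 0, 0, 0, 0, -1],
  [-0.5, 0, 0, 0, 0, 0, -1],
  [-0.7, 0, 0, 0, 0, 0, -1],
  [-0.8, 0, 0, 0, 0, 0, -1],
  [-0.9, 0, 0, 0, 0, 0, -1],
])

```text
clock: 19.85
position: [0.598, -0.0018, 0.032]
tool_rot: [3.139, -0.002, 1.749]
force: [-1.1, 8.8, 11.4]
grip_width: 0.0455
finger_force: 39.8
```

```bash
python3 -c "
from h import *
s=observe();print(s['position'],s['force']);v=s['position'][:2]-np.array([.604,-.0402]);print('tray x tcp',v@[-.180,.984],'expected end .034')"
```

```text
[ 0.59803875 -0.00180688  0.0319541 ] [-1.07461555  8.77503547 11.39936729]
tray x tcp 0.038851853608766 expected end .034
```

play_rows([
  [-0.1, 0, 0, 0, 0, 0, -1],
  [-0.2, 0, 0, 0, 0, 0, -1],
  [-0.3, 0, 0, 0, 0, 0, -1],
  [-0.4, 0, 0, 0, 0, 0, -1],
  [-0.4, 0, 0, 0, 0, 0, -1],
])

```text
clock: 20.35
position: [0.5988, -0.0059, 0.032]
tool_rot: [3.139, -0.001, 1.749]
force: [0.0, 6.6, 9.3]
grip_width: 0.0454
finger_force: 39.7
```

play_rows([
  [-0.05, 0, 0, 0, 0, 0, -1],
  [-0.1, 0, 0, 0, 0, 0, -1],
  [-0.15, 0, 0, 0, 0, 0, -1],
  [-0.2, 0, 0, 0, 0, 0, -1],
  [-0.2, 0, 0, 0, 0, 0, -1],
])

```text
clock: 20.85
position: [0.5991, -0.0077, 0.032]
tool_rot: [3.139, -0.002, 1.749]
force: [-0.8, 8.2, 9.8]
grip_width: 0.0455
finger_force: 39.8
```

play_rows([
  [-0.1, 0, 0, 0, 0, 0, -1],
  [-0.15, 0, 0, 0, 0, 0, -1],
  [-0.2, 0, 0, 0, 0, 0, -1],
  [-0.2, 0, 0, 0, 0, 0, -1],
  [-0.2, 0, 0, 0, 0, 0, -1],
])

```text
clock: 21.35
position: [0.5991, -0.0077, 0.0319]
tool_rot: [3.14, -0.004, 1.75]
force: [-3.0, 18.9, 14.8]
grip_width: 0.0456
finger_force: 40.2
```

play_rows([
  [-0.05, 0, 0, 0, 0, 0, -1],
  [-0.1, 0, 0, 0, 0, 0, -1],
  [-0.1, 0, 0, 0, 0, 0, -1],
  [-0.1, 0, 0, 0, 0, 0, -1],
  [-0.1, 0, 0, 0, 0, 0, -1],
])

```text
clock: 21.85
position: [0.5991, -0.0077, 0.0319]
tool_rot: [3.14, -0.005, 1.751]
force: [-6.4, 23.1, 17.1]
grip_width: 0.0455
finger_force: 40.4
```

play_rows([
  [0, 0, 0, 0, 0, 0, 0],
  [0, 0, 0, 0, 0, 0, 1],
  [0, 0, 0, 0, 0, 0, 1],
  [0, 0, 0, 0, 0, 0, 1],
  [0, 0, -1, 0, 0, 0, 1],
])

```text
clock: 22.35
position: [0.5981, -0.0126, 0.0402]
tool_rot: [-3.14, 0.0, 1.747]
force: [-0.2, 1.0, -0.1]
grip_width: 0.0854
finger_force: 0.0
```

play_rows([
  [0, 0, -3, 0, 0, 0, 1],
  [0, 0, -7, 0, 0, 0, 1],
  [0, 0, -11.5, 0, 0, 0, 1],
  [0, 0, -15, 0, 0, 0, 1],
  [0, 0, -17, 0, 0, 0, 1],
])

```text
clock: 22.85
position: [0.5994, -0.0128, 0.2144]
tool_rot: [3.138, 0.0, 1.747]
force: [-0.1, 1.0, -0.0]
grip_width: 0.0855
finger_force: 0.0
```

```bash
python3 -c "
from h import *
s=observe();seq([(.599,-.0077,.215,1.75,1),(.456,.341,.2,3.175,3)])"
```

```text
tilt [-0.0035  0.0004  0.    ] at [ 0.5994 -0.0128  0.2144] 1.747 t 22.85
   [ 0.514  0.048 -0.055 -0.003]
   [12.287 -2.619  0.5   -0.475]
   [12.124  3.291  0.5   -0.475]
   [ 9.277  8.471  0.5   -0.475]
```

play_rows([
  [2, -0.5, 0.1, 0, 0, -0.09, 1],
  [5, -1, 0.2, 0, 0, -0.19, 1],
  [8, -1.6, 0.3, 0, 0, -0.28, 1],
  [10.6, -2.1, 0.4, 0, 0, -0.38, 1],
  [12.8, -2.6, 0.5, 0, 0, -0.47, 1],
])

```text
clock: 23.35
position: [0.5501, 0.1102, 0.2064]
tool_rot: [3.141, 0.0, 2.222]
force: [-0.3, 0.6, 0.5]
grip_width: 0.0853
finger_force: 0.0
```

play_rows([
  [2.4, 0.7, 0.1, 0, 0, -0.1, 1],
  [4.8, 1.3, 0.2, 0, 0, -0.19, 1],
  [7.3, 2, 0.3, 0, 0, -0.29, 1],
  [9.7, 2.6, 0.4, 0, 0, -0.38, 1],
  [12.1, 3.3, 0.5, 0, 0, -0.48, 1],
])

```text
clock: 23.85
position: [0.5037, 0.226, 0.2014]
tool_rot: [3.141, 0.001, 2.701]
force: [0.4, -0.2, 0.2]
grip_width: 0.0856
finger_force: 0.0
```

play_rows([
  [2.4, 2.2, 0.1, 0, 0, -0.12, 1],
  [4.8, 4.4, 0.2, 0, 0, -0.24, 1],
  [7.3, 6.6, 0.3, 0, 0, -0.36, 1],
  [9.0, 8.2, 0.4, 0, 0, -0.45, 1],
  [9.3, 8.5, 0.5, 0, 0, -0.475, 1],
])

```text
clock: 24.35
position: [0.4553, 0.3447, 0.1962]
tool_rot: [3.141, 0.0, -3.104]
force: [0.5, -0.7, -0.1]
grip_width: 0.0855
finger_force: 0.0
```

play_rows([
  [0, 0, 0, 0, 0, 0, 1],
  [0, 0, 0, 0, 0, 0, 1],
  [0, 0, 0, 0, 0, 0, 1],
  [0, 0, 0, 0, 0, 0, 1],
  [0, 0, 0, 0, 0, 0, 1],
])

```text
clock: 24.85
position: [0.4568, 0.3418, 0.1957]
tool_rot: [-3.141, 0.0, -3.111]
force: [0.4, 0.2, -0.3]
grip_width: 0.0854
finger_force: 0.0
```

Run:
```python
from h import *
s=observe();c=viewer.camera_info('wrist');p,d=viewer.grab_frame('wrist');P=fcloud(c,d)
cv2.imwrite('pics/w6.png',p[:,:,::-1])
q=P.reshape(-1,3);k=(abs(q[:,2]-.018)<.004)&(abs(q[:,0]-.456)<.11)&(abs(q[:,1]-.341)<.06)
r=cv2.minAreaRect(q[k][:,:2].astype(np.float32));print(r,k.sum())
a=np.radians(r[2]);a=a if r[1][0]>r[1][1] else a+np.pi/2
seq([(*r[0],.003,a,1)])
# tray side check from the top camera
p,d=viewer.grab_frame('top');P=cloud(viewer.camera_info('top'),d).reshape(-1,3)
t=np.c_[(P[:,:2]-[.604,-.0402])@[-.180,.984],(P[:,:2]-[.604,-.0402])@[-.984,-.180],P[:,2]]
k=(abs(t[:,1])<.04)&(abs(t[:,0])<.15)&(t[:,2]>.082);u=t[k];print('lids x',u[:,0].min(),u[:,0].max(),'y',u[:,1].min(),u[:,1].max(),'z',np.median(u[:,2]))
for lo,hi in((-.13,-.083),(-.081,-.035),(-.033,.015)):
    w=u[(u[:,0]>lo)&(u[:,0]<hi)];print(w.mean(0).round(4),len(w))
k=(t[:,0]>0)&(t[:,0]<.1)&(abs(t[:,1])<.03)&(t[:,2]>.05)&(t[:,2]<.07);print('stop',t[k].min(0),t[k].max(0))
```

```text
((0.4567948877811432, 0.3414907157421112), (0.15651260316371918, 0.060570307075977325), 1.6113202571868896) 7787
tilt [0.0001 0.0001 0.    ] at [0.4567 0.3419 0.1957] -3.1112 t 24.9
   [-5.0000e-03 -4.3000e-02  1.9271e+01  2.0000e-03]
lids x -0.1263583024230657 0.01103072757248851 y -0.02251031551680224 0.024101501810195703 z 0.08970267586369492
[-0.1049 -0.0003  0.0894] 254
[-0.057   0.0025  0.0895] 251
[-0.0092  0.0031  0.0895] 248
stop [ 0.00060084 -0.02269485  0.05003322] [0.05300985 0.02639476 0.06996431]
```

View pics/w6.png

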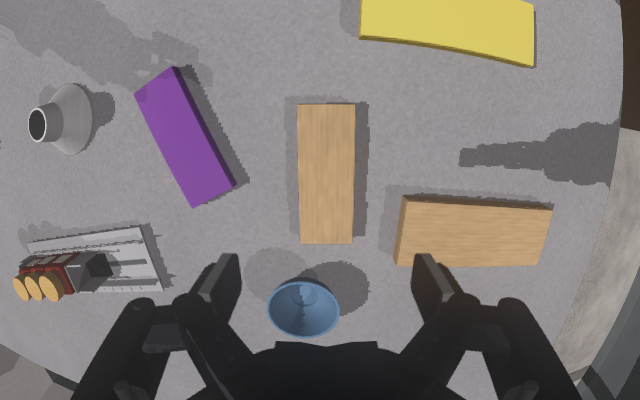

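The small brown cap is centred under the gripper at (326,173), and the jars show three lids touching at 48 mm spacing. The large brown cap (475,230) and the bowl (303,308) are clear.

play_rows([
  [0, 0, 2, 0, 0, 0, 1],
  [0, 0, 6.5, 0, 0, 0, 1],
  [0, 0, 11.5, 0, 0, 0, 1],
  [0, 0, 15.5, 0, 0, 0, 1],
  [0, 0, 17.5, 0, 0, 0, 1],
])

```text
clock: 25.45
position: [0.4553, 0.3412, 0.0173]
tool_rot: [-3.139, -0.003, -3.111]
force: [0.4, 0.5, -0.2]
grip_width: 0.0855
finger_force: 0.0
```

play_rows([
  [0, 0, 1, 0, 0, 0, 1],
  [0, 0, 1.6, 0, 0, 0, 1],
  [0, 0, 1.7, 0, 0, 0, 1],
  [0, 0, 1.7, 0, 0, 0, -1],
  [0, 0, 1.7, 0, 0, 0, -1],
], squeeze=30)

```text
clock: 25.95
position: [0.4571, 0.3426, 0.0047]
tool_rot: [3.141, 0.001, -3.111]
force: [-2.3, 0.2, 32.8]
grip_width: 0.0597
finger_force: 26.3
```

play_rows([
  [0, 0, 0, 0, 0, 0, -1],
  [0, 0, 0, 0, 0, 0, -1],
  [0, 0, 0, 0, 0, 0, -1],
  [0, 0, 0, 0, 0, 0, -1],
  [0, 0, -0.5, 0, 0, 0, -1],
])

```text
clock: 26.45
position: [0.4566, 0.3423, 0.0092]
tool_rot: [3.141, 0.0, -3.11]
force: [0.3, 0.2, -0.6]
grip_width: 0.059
finger_force: 33.2
```

play_rows([
  [0, 0, -1.5, 0, 0, 0, -1],
  [0, 0, -4.5, 0, 0, 0, -1],
  [0, 0, -8.5, 0, 0, 0, -1],
  [0, 0, -12.5, 0, 0, 0, -1],
  [0, 0, -15.5, 0, 0, 0, -1],
])

```text
clock: 26.95
position: [0.4569, 0.3424, 0.1675]
tool_rot: [3.14, 0.002, -3.111]
force: [1.2, 0.6, -1.7]
grip_width: 0.059
finger_force: 33.3
```

Run:
```python
from h import *
o=np.array([.604,-.0402]);x,y=-.0575,.0015
w=o+x*np.array([-.180,.984])+y*np.array([-.984,-.180]);print(w)
seq([(*w,.17,1.752,4)])
```

```text
[ 0.612874 -0.09705 ]
tilt [-0.0018  0.0021  0.    ] at [0.4569 0.3424 0.1675] -3.1107 t 26.95
   [ -3.558 -11.102  -0.061   0.355]
   [-7.197 -9.172 -0.061  0.355]
   [-9.937 -6.098 -0.061  0.355]
   [-11.437  -2.262  -0.061   0.355]
```

play_rows([
  [-0.5, -1.5, 0, 0, 0, 0.05, -1],
  [-1.3, -4, 0, 0, 0, 0.12, -1],
  [-2, -6.4, 0, 0, 0, 0.2, -1],
  [-2.8, -8.8, 0, 0, 0, 0.28, -1],
  [-3.6, -11.1, 0, 0, 0, 0.355, -1],
])

```text
clock: 27.45
position: [0.4965, 0.2294, 0.1631]
tool_rot: [-3.14, -0.001, 2.81]
force: [0.1, 0.8, -1.1]
grip_width: 0.0592
finger_force: 33.3
```

play_rows([
  [-1.4, -1.8, 0, 0, 0, 0.07, -1],
  [-2.8, -3.6, 0, 0, 0, 0.14, -1],
  [-4.3, -5.5, 0, 0, 0, 0.21, -1],
  [-5.8, -7.4, 0, 0, 0, 0.28, -1],
  [-7.2, -9.2, 0, 0, 0, 0.355, -1],
])

```text
clock: 27.95
position: [0.5356, 0.1203, 0.1636]
tool_rot: [3.142, 0.0, 2.457]
force: [-0.2, 0.0, -1.0]
grip_width: 0.059
finger_force: 33.3
```

play_rows([
  [-2, -1.2, 0, 0, 0, 0.07, -1],
  [-4, -2.4, 0, 0, 0, 0.14, -1],
  [-6, -3.7, 0, 0, 0, 0.21, -1],
  [-8, -4.9, 0, 0, 0, 0.28, -1],
  [-9.9, -6.1, 0, 0, 0, 0.355, -1],
])

```text
clock: 28.45
position: [0.5744, 0.0108, 0.1636]
tool_rot: [3.142, 0.0, 2.102]
force: [0.1, 1.7, -0.9]
grip_width: 0.059
finger_force: 33.3
```

play_rows([
  [-2.4, -0.5, 0, 0, 0, 0.07, -1],
  [-5, -1, 0, 0, 0, 0.15, -1],
  [-7.6, -1.5, 0, 0, 0, 0.24, -1],
  [-10, -2, 0, 0, 0, 0.31, -1],
  [-11.4, -2.3, 0, 0, 0, 0.355, -1],
])

```text
clock: 28.95
position: [0.6127, -0.0999, 0.1635]
tool_rot: [-3.141, 0.001, 1.746]
force: [-0.5, 0.5, -0.8]
grip_width: 0.0588
finger_force: 33.3
```

play_rows([
  [0, 0, 0, 0, 0, 0, -1],
  [0, 0, 0, 0, 0, 0, -1],
  [0, 0, 0, 0, 0, 0, -1],
  [0, 0, 0, 0, 0, 0, -1],
  [0, 0, 0, 0, 0, 0, -1],
])

```text
clock: 29.45
position: [0.6123, -0.0964, 0.1637]
tool_rot: [3.141, -0.0, 1.754]
force: [-0.2, -0.3, 0.3]
grip_width: 0.0589
finger_force: 33.3
```

Run:
```python
from h import *
s=observe();c=viewer.camera_info('wrist');p,d=viewer.grab_frame('wrist')
cv2.imwrite('pics/w7.png',p[:,:,::-1])
def chk(P,n):
    q=P.reshape(-1,3);t=np.c_[(q[:,:2]-[.604,-.0402])@[-.180,.984],(q[:,:2]-[.604,-.0402])@[-.984,-.180],q[:,2]]
    k=(abs(t[:,2]-.187)<.012)&(abs(t[:,1])<.036)&(t[:,0]>-.16)&(t[:,0]<.05);u=t[k]
    print(n,len(u),'x',np.percentile(u[:,0],[.5,99.5]).round(4),'z',np.median(u[:,2]).round(4))
    e=u[u[:,0]>-.03];print('  y far part',np.percentile(e[:,1],[1,99]).round(4), 'rect',cv2.minAreaRect(u[:,:2].astype(np.float32)))
chk(fcloud(c,d),'w')
p,d=viewer.grab_frame('top');chk(cloud(viewer.camera_info('top'),d),'t')
seq([(.6129,-.0970,.082,1.752,1)])
```

```text
w 31882 x [-0.1053  0.02  ] z 0.1769
  y far part [-0.027   0.0313] rect ((-0.04458588361740112, 0.0008169524371623993), (0.07035546004772186, 0.1301027089357376), 89.96805572509766)
t 841 x [-0.0588  0.0199] z 0.1768
  y far part [-0.0252  0.0332] rect ((-0.020483817905187607, 0.0006229877471923828), (0.0676649659872055, 0.08216724544763565), 88.86911010742188)
tilt [-0.0001 -0.0001  0.    ] at [ 0.6123 -0.0967  0.1637] 1.7534 t 29.55
   [-4.300e-02  5.500e-02  8.172e+00  1.000e-03]
```

View pics/w7.png

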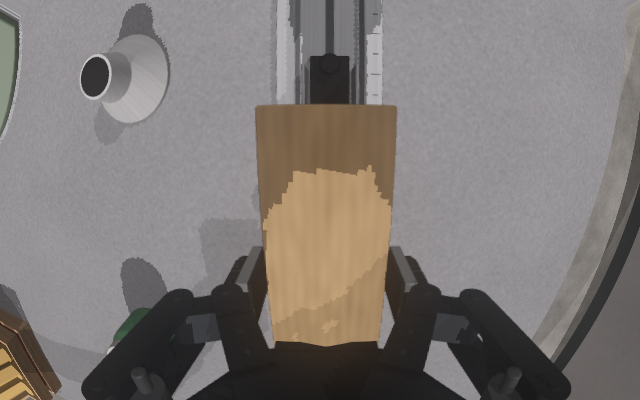

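The cap is held square over the row: its far edge at y=105 puts the cap centre at tray x = -58 mm, matching the lids. Lowering it.

play_rows([
  [0, 0, 1, 0, 0, 0, -1],
  [0, 0, 3, 0, 0, 0, -1],
  [0, 0, 5, 0, 0, 0, -1],
  [0, 0, 5.5, 0, 0, 0, -1],
  [0, 0, 5.5, 0, 0, 0, -1],
])

```text
clock: 30.05
position: [0.6118, -0.0971, 0.1078]
tool_rot: [-3.14, -0.0, 1.753]
force: [-0.6, -0.2, 0.3]
grip_width: 0.0592
finger_force: 33.2
```

play_rows([
  [0, 0, 0.4, 0, 0, 0, -1],
  [0, 0, 0.8, 0, 0, 0, -1],
  [0, 0, 1.2, 0, 0, 0, -1],
  [0, 0, 1.6, 0, 0, 0, -1],
  [0, 0, 2.0, 0, 0, 0, -1],
])

```text
clock: 30.55
position: [0.6123, -0.0971, 0.0884]
tool_rot: [3.141, 0.0, 1.753]
force: [-0.1, -0.1, 0.3]
grip_width: 0.0593
finger_force: 33.2
```

play_rows([
  [0, 0, 0.2, 0, 0, 0, -1],
  [0, 0, 0.4, 0, 0, 0, -1],
  [0, 0, 0.6, 0, 0, 0, -1],
  [0, 0, 0.7, 0, 0, 0, -1],
  [0, 0, 0.7, 0, 0, 0, -1],
])

```text
clock: 31.05
position: [0.6122, -0.097, 0.0815]
tool_rot: [-3.141, -0.0, 1.753]
force: [0.2, 0.2, -1.4]
grip_width: 0.0589
finger_force: 33.2
```

play_rows([
  [0, 0, 0.05, 0, 0, 0, -1],
  [0, 0, 0.1, 0, 0, 0, -1],
  [0, 0, 0.1, 0, 0, 0, -1],
  [0, 0, 0.1, 0, 0, 0, 0.6],
  [0, 0, 0.1, 0, 0, 0, 1],
])

```text
clock: 31.55
position: [0.6123, -0.0971, 0.0806]
tool_rot: [3.142, 0.0, 1.753]
force: [-0.1, 0.8, -0.4]
grip_width: 0.0803
finger_force: 0.0
```

play_rows([
  [0, 0, 0.0, 0, 0, 0, 1],
  [0, 0, 0, 0, 0, 0, 1],
  [0, 0, -0.5, 0, 0, 0, 1],
  [0, 0, -2, 0, 0, 0, 1],
  [0, 0, -5, 0, 0, 0, 1],
])

```text
clock: 32.05
position: [0.6114, -0.097, 0.1307]
tool_rot: [-3.139, -0.0, 1.753]
force: [1.0, 0.4, 0.6]
grip_width: 0.0855
finger_force: 0.0
```

play_rows([
  [0, 0, -3, 0, 0, 0, 1],
  [0, 0, -7, 0, 0, 0, 1],
  [0, 0, -11, 0, 0, 0, 1],
  [3, 0, -13, 0, 0, 0, 1],
  [6, 0, -14, 0, 0, 0, 1],
])

```text
clock: 32.55
position: [0.6017, -0.0383, 0.2742]
tool_rot: [3.138, 0.001, 1.751]
force: [0.8, 1.1, -0.4]
grip_width: 0.0852
finger_force: 0.0
```

play_rows([
  [1, 0, 0, 0, 0, 0, 1],
  [1, 0, 0, 0, 0, 0, 1],
  [1, 0, 0, 0, 0, 0, 1],
  [1, 0, 0, 0, 0, 0, 1],
  [1, 0, 0, 0, 0, 0, 1],
])

```text
clock: 33.05
position: [0.5995, -0.0294, 0.2704]
tool_rot: [-3.141, 0.0, 1.751]
force: [-1.4, 0.3, 0.0]
grip_width: 0.0857
finger_force: 0.0
```

Run:
```python
from h import *
c=viewer.camera_info('wrist');p,d=viewer.grab_frame('wrist')
cv2.imwrite('pics/w8.png',p[:,:,::-1])
q=fcloud(c,d).reshape(-1,3);t=np.c_[(q[:,:2]-[.604,-.0402])@[-.180,.984],(q[:,:2]-[.604,-.0402])@[-.984,-.180],q[:,2]]
k=(abs(t[:,2]-.094)<.006)&(abs(t[:,1])<.045)&(t[:,0]>-.16)&(t[:,0]<.05);u=t[k]
print(cv2.minAreaRect(u[:,:2].astype(np.float32)),np.median(u[:,2]))
A=np.c_[u[:,:2],np.ones(len(u))];print('plane',np.linalg.lstsq(A,u[:,2],rcond=None)[0])
k=(t[:,0]>0.01)&(t[:,0]<.1)&(abs(t[:,1])<.022)&(t[:,2]>.05)&(t[:,2]<.065);print('stop',t[k].max(0) if k.any() else None)
```

```text
((-0.0573117658495903, 0.0022246278822422028), (0.060790158808231354, 0.15593700110912323), 89.99472045898438) 0.0938642814323287
plane [0.00095233 0.0020665  0.09389132]
stop [0.05340742 0.02135277 0.06153635]
```

View pics/w8.png

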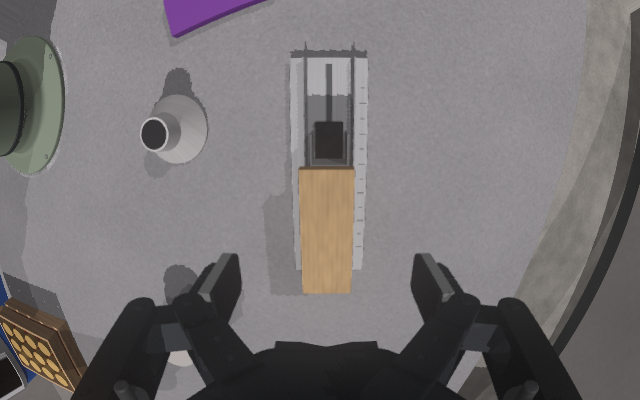

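The cap lies flat and square over the row (327,230). Its top is at 93.9 mm against 94 expected, and the stop is at 14 mm. Handing in.

```bash
python3 -c "
from workcell import bot
print(bot.job_done())"
```

```text
the job is handed in; nothing more can be done
None
```

I handed the job in at about 33 s. The three jars stand snug between the wall and the stop, the small brown cap sits level and fully down on their lids, and I left the pickle jar, funnel and bowl alone.

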